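# Fit the branch pipe into the duct tee

### The job

Take the middle-sized of the three pipes standing on the rubber mat and slide it, the same way up as it stands, into the upright socket of the duct tee on the plywood board until it is fully home, with the black line on the pipe at the socket's rim. Keep hold of it until it is home, then let go and leave it there; leave the other two pipes standing where they are.

Things in the scene. Friction and masses are not known exactly. Their poses are not given: they have to be found in the camera images.
- pipe_mid_centre (a point): Bare metal pipe, upright on the square black rubber mat, 40 mm outer diameter, 160 mm long, 3 mm wall, 0.16 kg; black line round it 70 mm above its lower end. The tallest pipe, middle in thickness. Point: on its axis, half-way up (80 mm); z up along it. Home, this point is 10 mm above the socket's rim. Gripped from above 40 to 60 mm above this point, the fingers stay clear of the socket.
- socket_rim (a point): Centre of the tee's socket mouth, level with its rim, 140 mm above the table; z up along the bore. The socket rises from the middle of a 50 x 240 mm horizontal pipe (along x) strapped to a fixed plywood board. Bore 46 mm, its top 14 mm flaring to 62 mm (69 mm outside) at the rim. A stop 70 mm below the rim: the pipe slides in freely and rests there, its line level with the rim.
- pipe_thin_centre (a point): Bare metal pipe standing upright on the black mat, with a black line 70 mm above its lower end: 28 mm outer diameter, 140 mm long; too thin for the socket, to be left. Point: on its axis, half-way up; z along it.
- pipe_wide_centre (a point): Bare metal pipe standing upright on the black mat, with a black line 70 mm above its lower end: 60 mm outer diameter, 140 mm long; too wide for the socket, to be left. Point: on its axis, half-way up; z along it. The three pipes stand in any order in a triangle, axes at least 95 mm apart.
Things that resemble listed ones, but are neither listed nor needed, are in the scene too. What is shaped like the part that bears pipe_mid_centre but orange is not meant.

How it is judged:
By the outcome, as a careful person would: the job done as asked, in the order asked, and still so for the second after the job is handed in, with the robot touching nothing.
It also fails if it takes over 40 s, if anything falls off the work surface, if the arm or the gripper's body presses on something with over 40 N, if the wrist force passes 120 N, or if a joint passes its speed limit or range.

### The arm

A 6-joint arm with a two-finger parallel gripper is mounted at the origin on the work surface. World frame = base frame: x ahead of the robot, y to its left, z up, the work surface at z = 0. Lengths are in mm, angles in rad, forces in N, time in s.
With the tool pointing down it reaches from about 300 to 875 mm from the base axis. Payload 6.4 kg.
Tool frame: the origin (TCP) lies at the very end of the fingers, on their centre line; the grasp point (between the pads) lies 19 mm behind it; z points along the fingers, y is the direction in which the jaws open and shut (so a half turn about z gives the same grasp; the last joint's range is limited). The gripper opens to 88 mm and grips with 3 to 60 N. Pads are 18 mm wide; open, the fingers measure 123 mm over their backs; the gripper's body (75 mm by 187 mm) begins 45 mm behind the grasp point.
Start: joints at [-0.206, 0.181, 1.607, -0, 1.354, -0.206], TCP at [575.014, 0.015, 238.714] pointing down, gripper open.
Joint ranges: [-2.99, 2.99], [-0.89, 2.07], [0.3, 2.58], [-1.14, 4.28], [0, 2.63], [-3.12, 3.12]. Speed limits (rad/s): [2.57, 2.57, 3.01, 3.14, 3.14, 3.14].

### API

Orientations are given as a 3x3 rotation matrix whose columns are the frame's x, y, z axes.
In Python, from station import env, grab_frame, camera_model gives the robot as it stands. The module is installed in compiled form; this text tells all that it offers.
- The arm moves only by the tool step_arm, never from a script. Its argument "series" is a list of rows, each a list of 6 numbers: the shift along the world's x, y, z scaled (see below), then the turn, a rotation vector about the world's x, y, z scaled (see below). A call has exactly 10 rows; each row is the pose to reach, as a shift and turn from the pose measured when the call began, turning the shorter way round; what a row does not reach only later rows make up. The controller multiplies each number of a shift by 50 cm and each number of a turn by pi rad. A row lasts 1/10 s, in which the tool goes at most 50 mm and 8.59 degrees, less where a joint would pass 70% of its speed; a pose out of reach is approached as far as the arm can. A call with a number of a shift or a turn outside -1 to 1 is refused whole. A call with a gripper value outside its range is refused whole. "hand" is the opening, from 0 (shut) to 1 (fully open), set as the call begins (left out, the last holds). The fingers move at their own pace and stop on an object; "grip_force" is the grip in N (left out, the last holds). Time passes only in rows, so rows that repeat a pose let the fingers close, or fill a call up. It gives the time, the measured TCP pose, the force and the opening at its end, in the units of the state.
- env.get_obs(): the state, without advancing time (a new reading comes with each control period).
- grab_frame(name): name is "scene" or "side" or "wrist"; returns (picture, depth): 480x640x3 uint8, red, green, blue; 480x640 float32, mm along the optical axis (not along the pixel's ray), 0 where there is no reading.
- camera_model(name): a dict with "K" (3x3 intrinsics, pixels), "T" (4x4, takes a point from camera to world coordinates). Camera axes: x right, y up, looking along -z (the intrinsics and any distortion apply to the point x, -y, -z); pixel columns grow to the right and rows downward; lengths in mm; the calibration is good to about 2 mm. A picture is of the moment at which its call begins: read the wrist's pose just before it. camera_model takes no time and is no camera call; for the wrist camera it gives the pose at the moment of the call.
- env.close_job(): hands the job in, once; it reports no verdict.
The state is a dict: "clock": time; "joint_pos": joint angles; "dq": joint speeds; "tau": joint torques, N m; "position": TCP position; "orientation": TCP orientation; "force": force on the tool from outside, world axes, zero at the start; "wrist_torque": the same for the moment, N m; "width": finger opening in mm.
Only numpy, scipy, OpenCV 4.12 (cv2) and the standard library are available. Lean on these libraries where they do the work, as an engineer would, in place of code of your own. Each camera call takes 0.05 s, during which the arm holds its last target.

## Working session

There is one attempt and no reset: what is moved stays moved. The work goes in short steps, Python scripts to look and compute and a tool call to move; the robot and the scene stay as the last step left them, time stands still between calls to the robot, and variables do not carry over. Pictures are saved under pics/ and viewed, and the job is handed in when it is done.

Besides the shell and the picture viewer there is one more tool, called as a command line: name --pt "numbers of a row" for each row, then --argument value for the rest. step_arm: Moves the arm, as the interface text tells. Its arguments: {"type":"object","properties":{"series":{"type":"array","items":{"type":"array","items":{"type":"number","minimum":-1,"maximum":1}}},"hand":{"type":"number"},"grip_force":{"type":"number"}},"required":["series"]}

```bash
mkdir -p pics; python3 - <<'E'
from station import env, grab_frame, camera_model
import numpy as np, cv2
o=env.get_obs(); print(o['clock'],o['position'],o['width'],o['force']); print(np.round(o['orientation'],3))
for n in ['scene','side','wrist']:
    m=camera_model(n)
    p,d=grab_frame(n); cv2.imwrite(f'pics/{n}0.png',p[:,:,::-1]); np.savez(f'{n}0.npz',p=p,d=d,**{k:v for k,v in m.items() if k in('K','T')}); print(n,list(m.keys()),np.round(m['T'],3).tolist(), m['K'].tolist() if hasattr(m['K'],'tolist') else m['K'])
E
```

```text
0.0 [5.74476564e+02 1.38629146e-01 2.37837885e+02] 88.38056615020443 [ 0.29310707 -0.61163094  0.03307522]
[[-0.     1.    -0.002]
 [ 1.     0.     0.   ]
 [ 0.    -0.002 -1.   ]]
scene ['K', 'T'] [[-0.08, -0.862, 0.5, 959.005], [0.997, -0.073, 0.035, 7.154], [0.007, 0.501, 0.865, 829.06], [0.0, 0.0, 0.0, 1.0]] [[554.6556772621457, 0.0, 316.4425617755213], [0.0, 554.6556772621457, 248.05524316445343], [0.0, 0.0, 1.0]]
side ['K', 'T'] [[-0.994, 0.048, -0.099, 415.427], [-0.109, -0.585, 0.804, 859.156], [-0.02, 0.81, 0.587, 717.096], [0.0, 0.0, 0.0, 1.0]] [[560.8337339111939, 0.0, 315.17092930530436], [0.0, 560.8337339111939, 245.14389067734885], [0.0, 0.0, 1.0]]
wrist ['K', 'T'] [[1.0, -0.0, 0.001, 574.429], [0.0, 0.955, 0.297, 76.668], [-0.001, -0.297, 0.955, 383.601], [0.0, 0.0, 0.0, 1.0]] [[331.37363869646214, 0.0, 319.95395002476124], [0.0, 331.37363869646214, 236.44534613787025], [0.0, 0.0, 1.0]]
```

View pics/scene0.png

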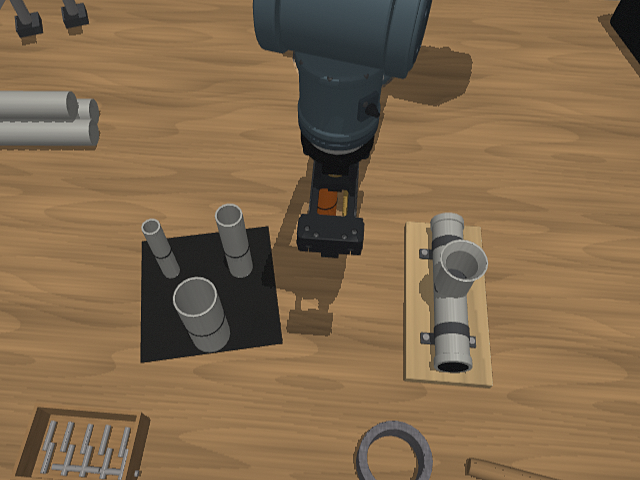

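View pics/side0.png

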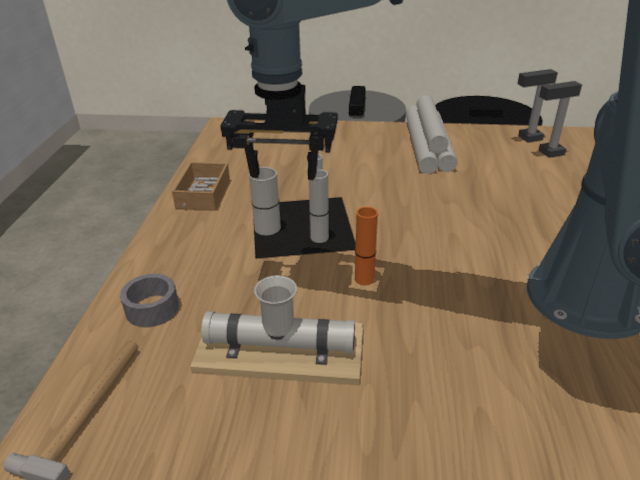

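View pics/wrist0.png

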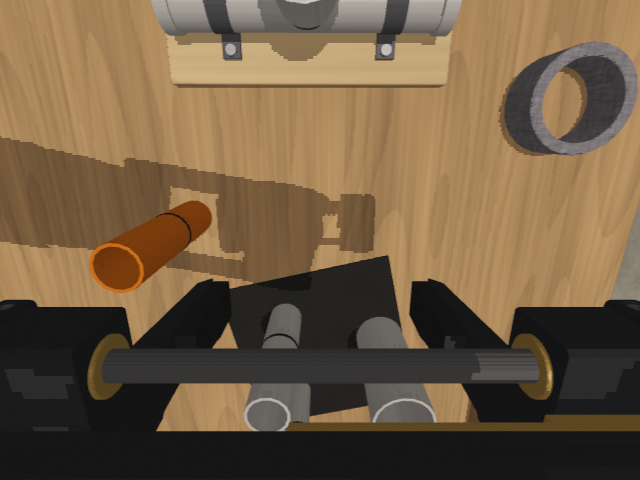

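Candidates in the scene view, by rim pixel:
- thin pipe (152,228)
- middle pipe (229,215)
- wide pipe (196,297)
- orange pipe (328,200), the decoy
- lying grey pipes (50,105)
- grey ring (394,455)

I choose the pipe at (229,215) and will check it in a crop and with depth.

```bash
cat > h.py <<'E'
import numpy as np, cv2
def cloud(d,K,T):
    v,u=np.mgrid[:480,:640]; x=(u-K[0,2])/K[0,0]*d; y=(v-K[1,2])/K[1,1]*d
    P=np.stack([x,-y,-d,np.ones_like(d)],-1)@T.T
    return P[...,:3]
def circ(x,y):
    A=np.c_[2*x,2*y,np.ones_like(x)]; s=np.linalg.lstsq(A,x*x+y*y,rcond=None)[0]
    r=np.sqrt(s[2]+s[0]**2+s[1]**2); e=np.hypot(x-s[0],y-s[1])-r
    return s[0],s[1],r,e.std()
E
python3 - <<'E'
from h import *
for n in ['scene','side']:
    z=np.load(n+'0.npz'); P=cloud(z['d'],z['K'],z['T']); ok=z['d']>0
    print(n,'table z',np.median(P[380:400,300:340,2] if n=='scene' else P[300:340,420:480,2]))
    boxes={'thin':(135,215,185,285),'mid':(210,200,258,282),'wide':(170,272,235,355),'sock':(435,235,492,295)} if n=='scene' else {'mid':(305,165,333,245),'wide':(245,165,284,238),'sock':(250,275,302,345)}
    for k,(a,b,c,e) in boxes.items():
        Q=P[b:e,a:c][ok[b:e,a:c]]; top=np.percentile(Q[:,2],99.5)
        R=Q[Q[:,2]>top-5]; 
        print(k,'top',top,'bbox',R.min(0).round(1),R.max(0).round(1),len(R),'circ',np.round(circ(R[:,0],R[:,1]),2))
        if k!='sock':
            for lo,hi in((20,60),(80,120)):
                W=Q[(Q[:,2]>lo)&(Q[:,2]<hi)]; print('   side fit',lo,np.round(circ(W[:,0],W[:,1]),2),len(W))
i=cv2.imread('pics/scene0.png')
cv2.imwrite('pics/crop0.png',cv2.resize(i[190:370,130:310],None,fx=3.2,fy=3.2,interpolation=cv2.INTER_CUBIC))
cv2.imwrite('pics/crop1.png',cv2.resize(i[200:390,390:510],None,fx=3,fy=3,interpolation=cv2.INTER_CUBIC))
E
```

```text
scene table z -0.04308213824185714
thin top 143.87695483713122 bbox [ 533.5 -278.8  138.9] [ 635.7 -197.8  146. ] 164 circ [ 585.49 -234.01   50.44    9.33]
   side fit 20 [ 547.49 -264.16   13.08    0.69] 224
   side fit 80 [ 547.93 -264.09   12.72    0.74] 291
mid top 164.02049810818596 bbox [ 510.5 -169.9  159. ] [ 551.  -130.5  165.7] 210 circ [ 530.73 -149.82   18.33    1.16]
   side fit 20 [ 530.44 -149.96   19.4     0.6 ] 284
   side fit 80 [ 531.19 -149.68   18.77    0.7 ] 368
wide top 144.40110755875742 bbox [ 622.  -208.8  139.4] [ 682.7 -149.4  145.9] 327 circ [ 652.92 -178.89   28.26    1.02]
   side fit 20 [ 640.   -190.41   40.2    16.28] 538
   side fit 80 [ 6.5377e+02 -1.7844e+02  2.8310e+01  6.2000e-01] 958
sock top 141.64235209062477 bbox [528.2 156.1 136.7] [597.4 223.2 142.5] 398 circ [563.74 189.4   31.66   1.47]
side table z -0.6405787127426947
mid top 265.14961671967427 bbox [515.5   8.4 260.2] [529.6  14.3 267.6] 35 circ [522.68   9.98   4.76   1.93]
   side fit 20 [ 529.82 -147.29   18.18    1.61] 287
   side fit 80 [ 538.29 -191.09   59.05    4.11] 321
wide top 260.3101659890289 bbox [618.9  -1.5 255.3] [634.4  13.2 263.3] 45 circ [627.23   4.82   7.45   1.66]
   side fit 20 [ 652.05 -176.37   28.11    1.68] 401
   side fit 80 [ 652.24 -176.95   28.57    1.76] 470
sock top 140.7794406586294 bbox [529.6 156.  135.8] [597.1 224.8 142.1] 296 circ [563.17 191.34  31.71   1.5 ]
```

View pics/crop0.png

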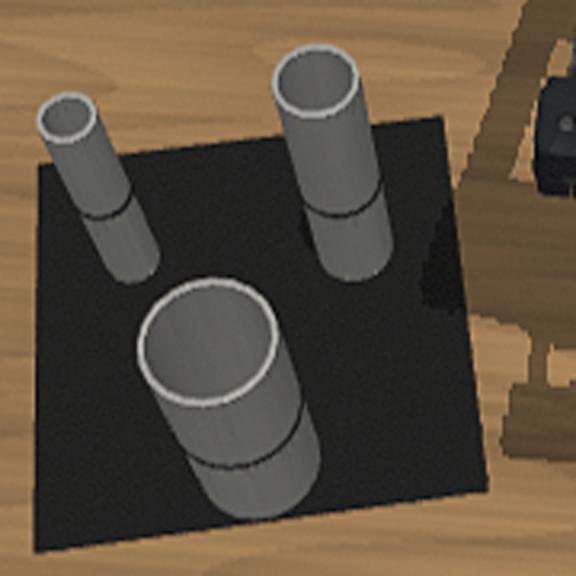

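View pics/crop1.png

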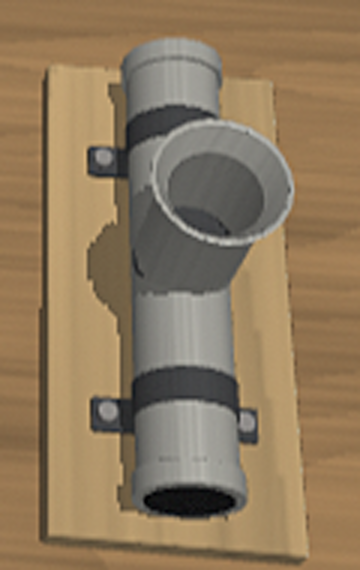

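The crop shows the middle pipe with its rim at about (229,215) in the full image. It is bare metal and its top (163) stands above the other two (143). It is on the mat at about (530.7, -149.5). The socket rim is at about (563.5, 190.2). I'll go above the pipe first.

step_arm --pt "-0.012 -0.04 0 0 0 0" --pt "-0.03 -0.1 0 0 0 0" --pt "-0.05 -0.17 0 0 0 0" --pt "-0.07 -0.24 0 0 0 0" --pt "-0.082 -0.28 0 0 0 0" --pt "-0.088 -0.299 0 0 0 0" --pt "-0.088 -0.299 -0.03 0 0 0" --pt "-0.088 -0.299 -0.07 0 0 0" --pt "-0.088 -0.299 -0.09 0 0 0" --pt "-0.088 -0.299 -0.09 0 0 0" --hand 1

```text
clock: 1.15
position: [529.5, -147.7, 190.4]
orientation: [[-0.001, 1.0, -0.005], [1.0, 0.001, 0.003], [0.003, -0.005, -1.0]]
force: [-1.4, 1.5, 1.1]
width: 88.3
```

```bash
python3 - <<'E'
from station import env, grab_frame, camera_model
from h import *
o=env.get_obs(); print(o['clock'],o['position'],o['width'],o['force'])
m=camera_model('wrist'); p,d=grab_frame('wrist'); cv2.imwrite('pics/w1.png',p[:,:,::-1])
p,d=grab_frame('scene'); cv2.imwrite('pics/s1.png',cv2.resize(p[120:400,100:340,::-1],None,fx=2,fy=2))
E
```

```text
1.15 [ 529.47383632 -147.65179469  190.42562611] 88.25268148382506 [-1.39799487  1.45551223  1.10077734]
```

View pics/w1.png

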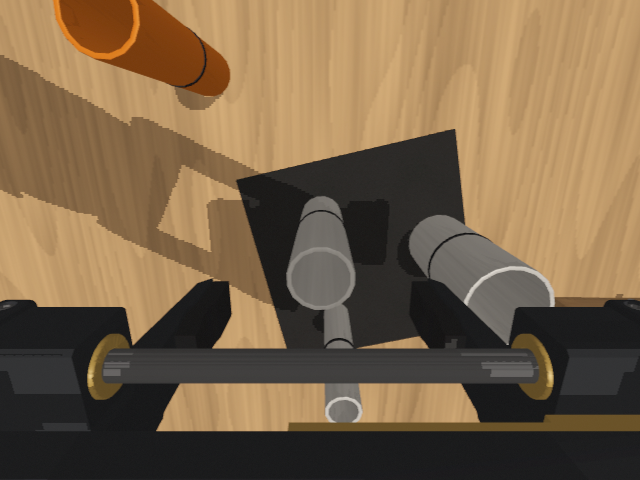

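View pics/s1.png

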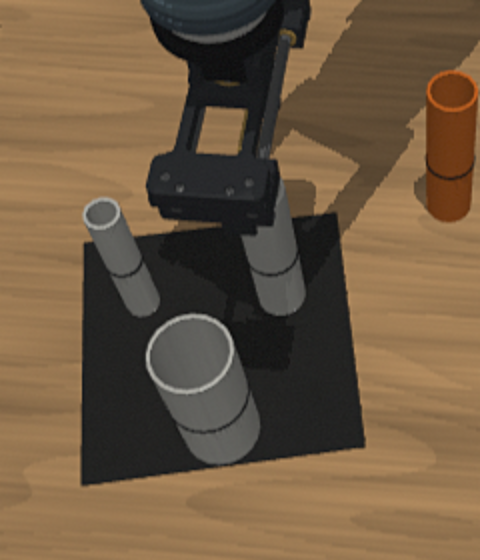

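The wrist view shows the middle pipe's rim at (321,278), between the fingers (tips at about columns 225 and 415). The wide and thin pipes are clear. I'll work out the rim position from this camera.

```bash
python3 - <<'E'
from station import env, camera_model
from h import *
m=camera_model('wrist');K,T=m['K'],m['T']
def px(u,v,z):
    r=T[:3,:3]@np.array([(u-K[0,2])/K[0,0],-(v-K[1,2])/K[1,1],-1]);c=T[:3,3];return c+r*(z-c[2])/r[2]
for uv in((321,278),(287,278),(355,278),(321,248),(321,309)): print(uv,px(*uv,163).round(1))
o=env.get_obs();print(o['position'])
E
```

```text
(321, 278) [ 531.1 -151.7  163. ]
(287, 278) [ 511.4 -151.7  163. ]
(355, 278) [ 550.7 -151.7  163. ]
(321, 248) [ 531.  -133.4  163. ]
(321, 309) [ 531.1 -171.8  163. ]
[ 530.79973635 -148.61609208  192.85307415]
```

step_arm --pt "0 -0.003 -0.02 0 0 0" --pt "0 -0.003 -0.045 0 0 0" --pt "0 -0.003 -0.075 0 0 0" --pt "0 -0.003 -0.105 0 0 0" --pt "0 -0.003 -0.13 0 0 0" --pt "0 -0.003 -0.145 0 0 0" --pt "0 -0.003 -0.154 0 0 0" --pt "0 -0.003 -0.154 0 0 0" --pt "0 -0.003 -0.154 0 0 0" --pt "0 -0.003 -0.154 0 0 0"

```text
clock: 2.25
position: [531.3, -150.4, 116.5]
orientation: [[-0.001, 1.0, -0.001], [1.0, 0.001, 0.0], [0.0, -0.001, -1.0]]
force: [-0.5, 0.6, 0.9]
width: 87.9
```

step_arm --pt "0 0 0 0 0 0" --pt "0 0 0 0 0 0" --pt "0 0 0 0 0 0" --pt "0 0 0 0 0 0" --pt "0 0 0 0 0 0" --pt "0 0 0 0 0 0" --pt "0 0 0 0 0 0" --pt "0 0 0 0 0 0" --pt "0 0 0 0 0 0" --pt "0 0 0 0 0 0" --hand 0 --grip_force 25

```text
clock: 3.25
position: [531.2, -150.3, 116.5]
orientation: [[-0.001, 1.0, -0.001], [1.0, 0.001, 0.0], [0.0, -0.001, -1.0]]
force: [0.6, 0.3, -0.5]
width: 39.4
```

The fingers have closed on the pipe: 39.4 mm opening against the 40 mm pipe. Lifting now.

step_arm --pt "0 0 0.01 0 0 0" --pt "0 0 0.04 0 0 0" --pt "0 0 0.09 0 0 0" --pt "0 0 0.15 0 0 0" --pt "0 0 0.21 0 0 0" --pt "0 0 0.27 0 0 0" --pt "0 0 0.33 0 0 0" --pt "0 0 0.37 0 0 0" --pt "0 0 0.388 0 0 0" --pt "0 0 0.388 0 0 0"

```text
clock: 4.25
position: [531.8, -150.6, 312.5]
orientation: [[-0.001, 1.0, 0.002], [1.0, 0.001, -0.001], [-0.001, 0.002, -1.0]]
force: [0.3, 0.4, -1.2]
width: 39.9
```

```bash
python3 - <<'E'
from station import env, grab_frame, camera_model
from h import *
o=env.get_obs(); print(o['clock'],o['position'],o['width'],o['force'])
p,d=grab_frame('side'); cv2.imwrite('pics/side2.png',p[:,:,::-1])
E
```

```text
4.25 [ 531.75551254 -150.58920128  312.49534391] 39.930072383144854 [ 0.30647656  0.43920054 -1.24757202]
```

View pics/side2.png

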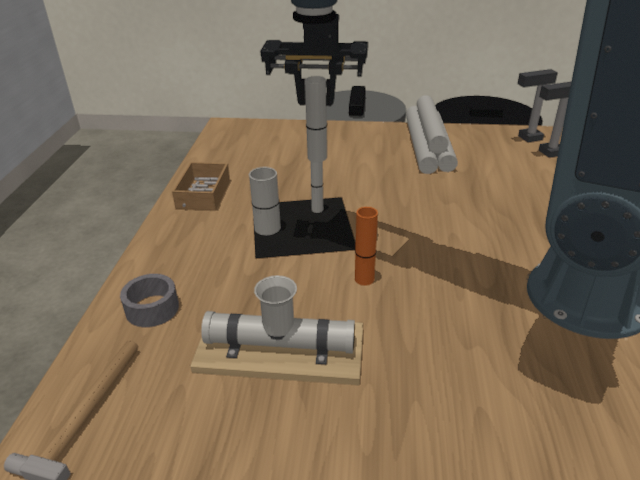

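The pipe hangs upright from the fingers, with its lower end at about (317,160). The other two pipes still stand at (265,200) and (317,200). Carrying it over to the socket.

step_arm --pt "0.001 0.015 0 0 0 0" --pt "0.005 0.05 0 0 0 0" --pt "0.012 0.12 0 0 0 0" --pt "0.02 0.2 0 0 0 0" --pt "0.03 0.28 0 0 0 0" --pt "0.038 0.36 0 0 0 0" --pt "0.046 0.44 0 0 0 0" --pt "0.053 0.51 0 0 0 0" --pt "0.058 0.56 0 0 0 0" --pt "0.062 0.6 0 0 0 0"

```text
clock: 5.3
position: [561.1, 152.1, 308.9]
orientation: [[-0.003, 1.0, -0.003], [1.0, 0.003, -0.0], [-0.0, -0.003, -1.0]]
force: [0.5, -0.2, -2.4]
width: 40.2
```

step_arm --pt "0.002 0.03 0 0 0 0" --pt "0.003 0.055 0 0 0 0" --pt "0.003 0.075 0 0 0 0" --pt "0.003 0.08 0 0 0 0" --pt "0.003 0.08 0 0 0 0" --pt "0.003 0.08 0 0 0 0" --pt "0.003 0.08 0 0 0 0" --pt "0.003 0.08 0 0 0 0" --pt "0.003 0.08 0 0 0 0" --pt "0.003 0.08 0 0 0 0"

```text
clock: 6.3
position: [562.6, 191.9, 309.0]
orientation: [[-0.002, 1.0, -0.003], [1.0, 0.002, -0.0], [-0.0, -0.003, -1.0]]
force: [0.1, 0.3, -1.3]
width: 39.8
```

```bash
python3 - <<'E'
from station import env, grab_frame, camera_model
from h import *
o=env.get_obs(); print(o['clock'],o['position'],o['width'],o['force'])
for n in('scene','side'):
    m=camera_model(n);p,d=grab_frame(n); cv2.imwrite(f'pics/{n}3.png',p[:,:,::-1]); P=cloud(d,m['K'],m['T'])
    ok=(d>0)&(np.hypot(P[...,0]-564,P[...,1]-190)<60)
    Q=P[ok]
    # table-frame: carried pipe side, away from line
    for lo,hi in((206,240),(250,285)):
        W=Q[(Q[:,2]>lo)&(Q[:,2]<hi)]; W=W[np.hypot(W[:,0]-564,W[:,1]-190)<30]; print(n,'pipe',np.round(circ(W[:,0],W[:,1]),2),len(W),W[:,2].min())
    W=Q[(Q[:,2]>136)&(Q[:,2]<146)]; print(n,'rim',np.round(circ(W[:,0],W[:,1]),2),len(W),W.min(0),W.max(0))
    z=np.load(n+'0.npz');P0=cloud(z['d'],z['K'],z['T']); Q0=P0[(z['d']>0)&(np.hypot(P0[...,0]-530,P0[...,1]+150)<35)]
    Q0=Q0[(Q0[:,2]>15)&(Q0[:,2]<65)]; print('mid before',np.round(circ(Q0[:,0],Q0[:,1]),2))
E
```

```text
6.3 [562.62140739 191.86260804 309.00841226] 39.83673574087135 [ 0.12938458  0.28839926 -1.29644877]
scene pipe [562.41 191.8   19.39   0.59] 467 206.0024580183324
scene pipe [562.85 191.79  19.38   0.63] 498 250.00693544113733
scene rim [563.89 189.3   31.46   1.55] 339 [529.10093459 155.77806014 136.01621668] [597.93745401 223.25820807 142.59737335]
mid before [ 530.42 -149.98   19.44    0.61]
side pipe [562.2  193.48  19.12   0.97] 491 206.10644697343668
side pipe [562.52 193.65  19.09   0.97] 559 250.0223544263801
side rim [563.11 191.54  31.77   1.69] 286 [529.71537005 156.10969886 136.02603212] [596.75962136 226.72645728 142.03457507]
mid before [ 529.88 -147.44   18.3     1.57]
```

View pics/scene3.png

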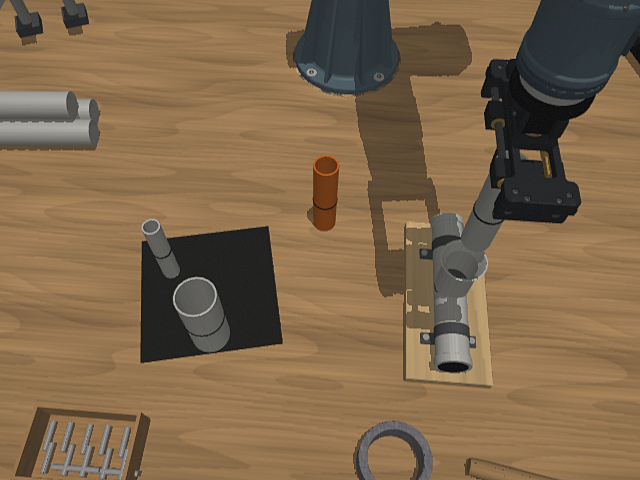

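View pics/side3.png

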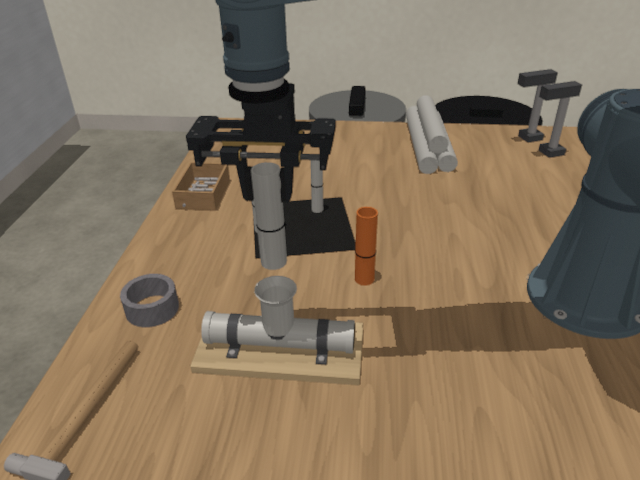

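The pipe hangs above the flare. Both cameras agree it has to shift about +1.2 in x and -2.2 in y. I'll correct while lowering to just above the bore (bottom end at about 130).

step_arm --pt "0.0025 -0.0045 0 0 0 0" --pt "0.0025 -0.0045 -0.01 0 0 0" --pt "0.0025 -0.0045 -0.03 0 0 0" --pt "0.0025 -0.0045 -0.055 0 0 0" --pt "0.0025 -0.0045 -0.08 0 0 0" --pt "0.0025 -0.0045 -0.1 0 0 0" --pt "0.0025 -0.0045 -0.115 0 0 0" --pt "0.0025 -0.0045 -0.125 0 0 0" --pt "0.0025 -0.0045 -0.13 0 0 0" --pt "0.0025 -0.0045 -0.13 0 0 0"

```text
clock: 7.4
position: [563.8, 189.7, 243.8]
orientation: [[-0.003, 1.0, -0.003], [1.0, 0.003, -0.0], [-0.0, -0.003, -1.0]]
force: [-0.4, 0.8, -0.5]
width: 40.0
```

step_arm --pt "0 0 -0.004 0 0 0" --pt "0 0 -0.01 0 0 0" --pt "0 0 -0.018 0 0 0" --pt "0 0 -0.026 0 0 0" --pt "0 0 -0.034 0 0 0" --pt "0 0 -0.042 0 0 0" --pt "0 0 -0.05 0 0 0" --pt "0 0 -0.056 0 0 0" --pt "0 0 -0.06 0 0 0" --pt "0 0 -0.06 0 0 0"

```text
clock: 8.4
position: [563.7, 189.7, 213.5]
orientation: [[-0.003, 1.0, -0.004], [1.0, 0.003, -0.0], [-0.0, -0.004, -1.0]]
force: [0.1, 0.2, -1.3]
width: 39.3
```

```bash
python3 - <<'E'
from station import env, grab_frame, camera_model
from h import *
o=env.get_obs(); print(o['clock'],o['position'],o['width'],o['force'],o['wrist_torque'])
a=[]
for n,(x,y) in(('scene',(400,170)),('side',(200,150))):
    p,d=grab_frame(n); a.append(cv2.resize(p[y:y+200,x:x+130,::-1],None,fx=3,fy=3))
cv2.imwrite('pics/c4.png',np.hstack(a))
E
```

```text
8.4 [563.6798148  189.70492682 213.46718198] 39.312688033215025 [ 0.065286    0.18478128 -1.32958544] [-0.02893886  0.00817264  0.02163693]
```

View pics/c4.png

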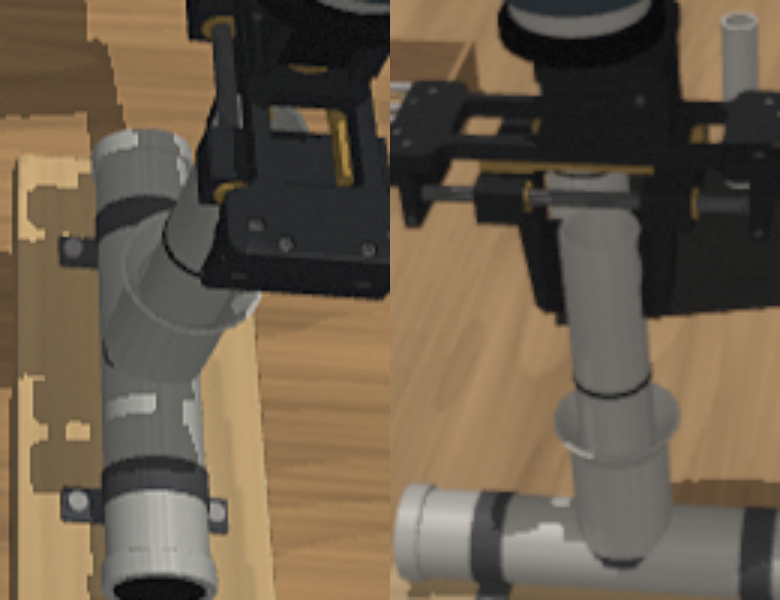

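The pipe is in the socket with no side force, and its line is about 30 mm above the rim. Lowering further.

step_arm --pt "0 0 -0.005 0 0 0" --pt "0 0 -0.012 0 0 0" --pt "0 0 -0.02 0 0 0" --pt "0 0 -0.028 0 0 0" --pt "0 0 -0.036 0 0 0" --pt "0 0 -0.042 0 0 0" --pt "0 0 -0.047 0 0 0" --pt "0 0 -0.05 0 0 0" --pt "0 0 -0.052 0 0 0" --pt "0 0 -0.052 0 0 0"

```text
clock: 9.5
position: [563.9, 189.7, 187.9]
orientation: [[-0.003, 1.0, -0.003], [1.0, 0.003, -0.0], [-0.0, -0.003, -1.0]]
force: [-0.2, 0.8, -0.8]
width: 40.0
```

step_arm --pt "0 0 -0.001 0 0 0" --pt "0 0 -0.002 0 0 0" --pt "0 0 -0.003 0 0 0" --pt "0 0 -0.004 0 0 0" --pt "0 0 -0.005 0 0 0" --pt "0 0 -0.006 0 0 0" --pt "0 0 -0.006 0 0 0" --pt "0 0 -0.006 0 0 0" --pt "0 0 -0.006 0 0 0" --pt "0 0 -0.006 0 0 0"

```text
clock: 10.5
position: [563.9, 189.7, 184.9]
orientation: [[-0.003, 1.0, -0.003], [1.0, 0.003, -0.0], [-0.0, -0.003, -1.0]]
force: [0.1, -0.0, -1.2]
width: 39.6
```

step_arm --pt "0 0 -0.001 0 0 0" --pt "0 0 -0.002 0 0 0" --pt "0 0 -0.003 0 0 0" --pt "0 0 -0.003 0 0 0" --pt "0 0 -0.003 0 0 0" --pt "0 0 -0.003 0 0 0" --pt "0 0 -0.003 0 0 0" --pt "0 0 -0.003 0 0 0" --pt "0 0 -0.003 0 0 0" --pt "0 0 -0.003 0 0 0"

```text
clock: 11.5
position: [564.0, 189.8, 183.5]
orientation: [[-0.003, 1.0, -0.003], [1.0, 0.003, 0.0], [0.0, -0.003, -1.0]]
force: [-0.1, -0.7, 0.9]
width: 39.7
```

```bash
python3 - <<'E'
from station import env, grab_frame, camera_model
from h import *
o=env.get_obs(); print(o['clock'],o['position'],o['width'],o['force'],o['wrist_torque'])
a=[]
for n,(x,y) in(('scene',(410,200)),('side',(220,200))):
    p,d=grab_frame(n); a.append(cv2.resize(p[y:y+140,x:x+100,::-1],None,fx=4,fy=4))
cv2.imwrite('pics/c5.png',np.hstack(a))
E
```

```text
11.5 [563.98127944 189.76171334 183.50963576] 39.742253826654746 [-0.1042683  -0.65907896  0.85153395] [0.0145467  0.11706931 0.01709675]
```

View pics/c5.png

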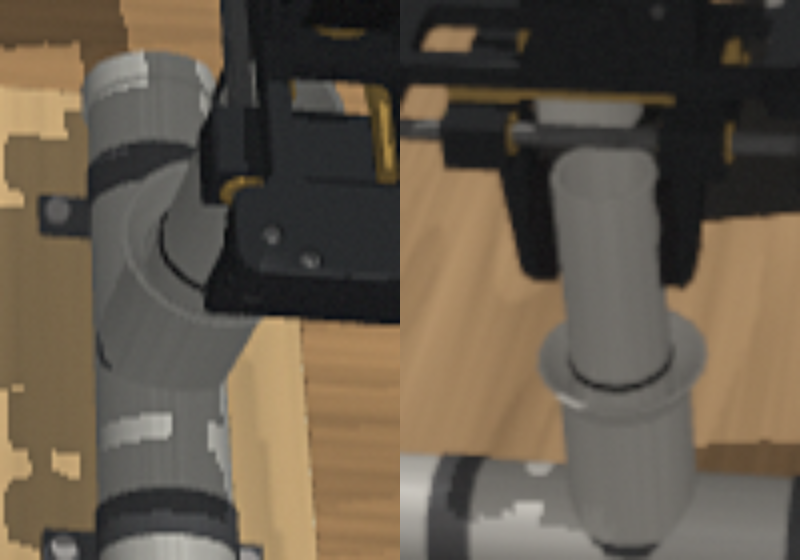

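The line is almost level with the rim. I'll press a little further to feel the stop.

step_arm --pt "0 0 -0.001 0 0 0" --pt "0 0 -0.002 0 0 0" --pt "0 0 -0.003 0 0 0" --pt "0 0 -0.003 0 0 0" --pt "0 0 -0.003 0 0 0" --pt "0 0 -0.003 0 0 0" --pt "0 0 -0.003 0 0 0" --pt "0 0 -0.003 0 0 0" --pt "0 0 -0.003 0 0 0" --pt "0 0 -0.003 0 0 0"

```text
clock: 12.6
position: [564.3, 189.9, 183.4]
orientation: [[-0.003, 1.0, -0.002], [1.0, 0.003, 0.0], [0.0, -0.002, -1.0]]
force: [-2.8, -0.3, 8.2]
width: 39.6
```

It has hit the stop: z holds at 183.4 (183.5 expected) with 8 N upward. Releasing, then retreating.

step_arm --pt "0 0 0 0 0 0" --pt "0 0 0 0 0 0" --pt "0 0 0 0 0 0" --pt "0 0 0 0 0 0" --pt "0 0 0 0 0 0" --pt "0 0 0 0 0 0" --pt "0 0 0 0 0 0" --pt "0 0 0 0 0 0" --pt "0 0 0 0 0 0" --pt "0 0 0 0 0 0" --hand 1

```text
clock: 13.6
position: [564.3, 189.9, 183.4]
orientation: [[-0.003, 1.0, -0.002], [1.0, 0.003, 0.0], [0.0, -0.002, -1.0]]
force: [-0.2, 0.8, -0.4]
width: 87.9
```

step_arm --pt "0 0 0.01 0 0 0" --pt "0 0 0.03 0 0 0" --pt "0 0 0.06 0 0 0" --pt "0 0 0.1 0 0 0" --pt "0 0 0.14 0 0 0" --pt "0 0 0.18 0 0 0" --pt "0 0 0.22 0 0 0" --pt "0 0 0.25 0 0 0" --pt "0 0 0.26 0 0 0" --pt "0 0 0.26 0 0 0"

```text
clock: 14.6
position: [564.6, 189.9, 314.6]
orientation: [[-0.003, 1.0, -0.0], [1.0, 0.003, 0.0], [0.0, -0.0, -1.0]]
force: [1.0, 0.8, 0.4]
width: 88.0
```

```bash
python3 - <<'E'
from station import env, grab_frame, camera_model
from h import *
o=env.get_obs(); print(o['clock'],o['position'],o['width'],o['force'])
for n in('scene','side'):
    m=camera_model(n);p,d=grab_frame(n); cv2.imwrite(f'pics/{n}6.png',p[:,:,::-1]); P=cloud(d,m['K'],m['T'])
    Q=P[(d>0)&(np.hypot(P[...,0]-564,P[...,1]-190)<28)]
    for lo,hi in((155,185),(190,218)):
        W=Q[(Q[:,2]>lo)&(Q[:,2]<hi)]; print(n,'pipe',np.round(circ(W[:,0],W[:,1]),2),len(W))
    W=Q[Q[:,2]<260]; print('top',np.percentile(W[:,2],[95,98,99.5]))
    if n=='side': cv2.imwrite('pics/c6.png',cv2.resize(p[200:350,220:340,::-1],None,fx=4,fy=4))
E
```

```text
14.6 [564.61000925 189.93447103 314.56870899] 87.9919822995902 [0.99878002 0.78289031 0.42586245]
scene pipe [563.9  189.52  18.97   0.67] 356
scene pipe [564.51 189.21  18.39   0.74] 630
top [229.09278958 230.32666964 231.4462895 ]
side pipe [563.07 191.31  19.11   0.96] 386
side pipe [563.04 191.98  18.53   1.05] 488
top [226.77797223 229.41046546 230.33519418]
```

View pics/scene6.png

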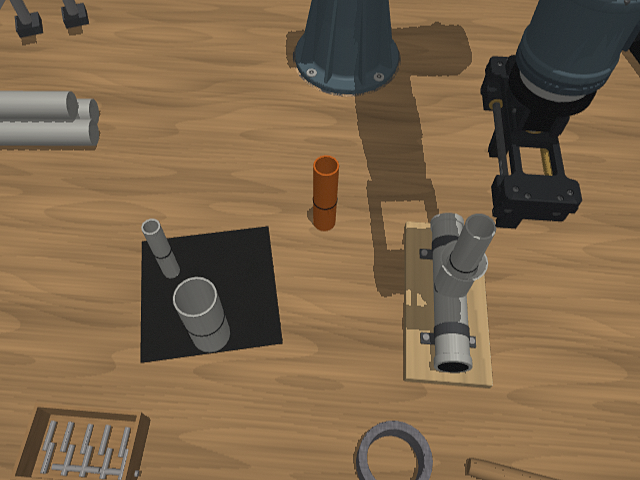

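View pics/c6.png

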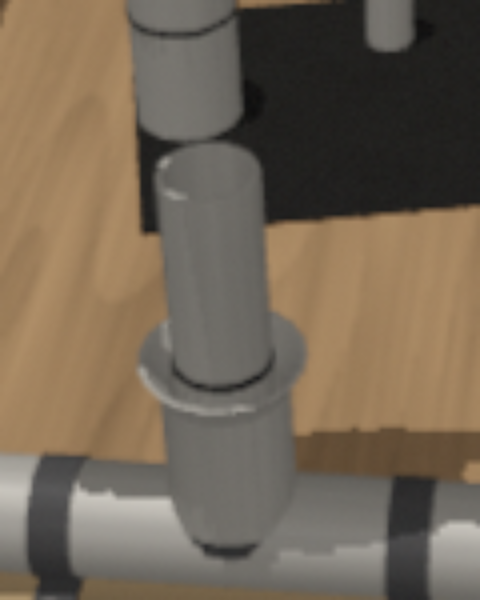

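The scene view shows the pipe upright in the socket at about (470,245), and the thin and wide pipes unmoved at (160,250) and (200,315). The pipe's top is at z ≈ 230, as expected when home, and its line is at the rim. Handing in.

```bash
python3 -c "
from station import env
env.close_job(); print('closed')"
```

```text
the job is handed in; nothing more can be done
closed
```

The middle-sized pipe is in the tee's socket, the same way up as it stood. I kept hold of it until it was home, then let go and moved the gripper clear at about 14.6 s, and handed the job in.

**Last checks:**
- **Stop:** while lowering, the tool came to rest at z 183.4, against 183.5 expected, with about 8 N of contact force.
- **Height:** after release, the pipe's top read about 230 mm in both outside cameras, which matches fully home. The black line is at the socket's rim.
- **Position:** the pipe stands centred and upright in the socket. The thin and wide pipes are still standing where they were on the mat.
- **Disagreement:** the two outside cameras differed by about 2 mm in y throughout, which is within the stated calibration. The wrist camera also put the pipe 2–3 mm further in -y than the scene camera before the grasp. I aligned the pipe to the socket using the offset that both outside cameras agreed on, and no check failed.

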